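# Lock up the lei stand's till

### The arm

A 6-joint arm with a two-finger parallel gripper is mounted at the origin on the work surface. World frame = base frame: x ahead of the robot, y to its left, z up, the work surface at z = 0. Lengths are in m, angles in rad, forces in N, time in s.
With the tool pointing down it reaches from about 0.425 to 0.925 m from the base axis. Payload 12.5 kg.
Tool frame: the origin (TCP) lies on the centre line of the jaws, within the pads' length; the fingertips stand 22 mm ahead of it and the grasp point (between the pads) lies 3 mm ahead of it; z points along the fingers, y is the line along which they close (so a half turn about z gives the same grasp; the last joint's range is limited). The gripper opens to 85 mm and grips with 20 to 120 N. Pads are 22 mm wide; open, the fingers measure 114 mm over their backs; the gripper's body (76 mm by 85 mm) begins 54 mm behind the grasp point. The pads swing forward as they close: fully open they stand 13 mm farther back than shut.
Start: joints at [-1.419, 0.491, 1.559, -0, 1.092, -0.106], TCP at [0.159, -0.604, 0.22] pointing down, gripper open.
Joint ranges: [-3.1, 3.1], [-0.84, 2.19], [0.05, 2.79], [-1.13, 4.28], [0.06, 2.93], [-2.69, 2.69]. Speed limits (rad/s): [2.22, 2.22, 2.79, 3.14, 3.14, 3.14].

### API

Orientations are given as a 3x3 rotation matrix whose columns are the frame's x, y, z axes.
In Python, from bench import r gives the robot as it stands. Calls block until the motion is done:
- r.move_ptp(position, orientation): joint-space move of the TCP to a pose.
- r.movel(position, rot=None, vel=0.15, until_force=None): straight line of the TCP; rot=None keeps the orientation; vel is the mean speed in m/s. With until_force (N) it stops when the force on the tool has changed by that much, and returns True; else False.
- r.move_j(angles): joint-space move.
- r.grip(opening): finger opening in m; the grip force is fixed at half the most; returns when the fingers have stopped.
- r.sleep(seconds).
- r.inverse_kinematics(position, orientation): joint angles nearest the present ones, or None.
- r.sense(): the state.
- r.camera(name): name is "scene" or "top" or "wrist"; returns (picture, depth): 400x640x3 uint8, red, green, blue; 400x640 float32, m along the optical axis (not along the pixel's ray), 0 where there is no reading.
- r.camera_info(name): a dict with "intrinsics" (3x3 intrinsics, pixels), "R" (3x3) and "t" (3): a world point X has camera coordinates R X + t; the wrist camera has in their place "hand_eye" (4x4, takes a point from camera to tool coordinates, whose origin is the TCP and whose axes are the flange's). Camera axes: x right, y down, z forward; pixel columns grow to the right and rows downward; lengths in m; the calibration is good to about 2 mm. A picture is of the moment at which its call begins: read the wrist's pose just before it. camera_info takes no time and is no camera call.
A pose or a line that the arm cannot do raises r.IKError and nothing moves.
- r.hand_in(): hands the job in; it is judged then, once.
Trained networks look in the newest picture that a camera, given by its name, has taken for a name from the list of things; names that differ only in an ending like _2 or _b are one class to them, and where a whole thing is asked for, a point or a joint stands for the part that bears it (a point fixed in the world has none). Each returns a list of dicts, best first, with "confidence" (0 to 1); they miss things now and then, are a little off and sometimes report something else, mostly with a low value. They report only what shows in the picture. A call takes as long as a camera call. They do not tell look-alikes from the thing itself.
- r.look_for(camera, query): "position" ([column, row] in pixels, amid what is visible of it).
The state is a dict: "t": time; "joint_positions": joint angles; "joint_velocities": joint speeds; "effort": joint torques, N m; "tool_pos": TCP position; "tool_rot": TCP orientation; "ft_force": force on the tool from outside, world axes, zero at the start; "wrist_torque": the same for the moment, N m; "finger_gap": finger opening in m; "gripper_force": force on a finger pad.
Only numpy, scipy, OpenCV 4.12 (cv2) and the standard library are available. Lean on these libraries where they do the work, as an engineer would, in place of code of your own. Each camera call takes 0.05 s, during which the arm holds its last target. There are 200 camera calls.

### The job

Lock up the till: first push its open cash drawer fully shut. Then take the key with the square-cornered bow out of the wooden key block, put it fully home in the lock on top of the till and turn it clockwise as far as it goes, leaving the key in the lock. Leave the round-bowed key where it is and do not disturb the other things on the bench.

Things in the scene. Friction and masses are not known exactly. Their poses are not given: they have to be found in the camera images.
- till: Fixed grey steel cash till, 240 (its x) x 280 (its y) x 100 mm high; origin at the centre of its underside. The drawer comes out of its -x face. The lock stands in the middle of its top: a round collar 56 mm across and 28 mm high round a turning steel plug 39 mm across whose flat top is 132 mm above the bench.
- drawer (a joint): How far the till's drawer is open, m: 0 fully shut, up to 0.13; it slides along the till's -x and stays where it is left (about 3 N to move).
- drawer_lip (a point): Middle of the outer face of the drawer's steel pull lip, 71 mm above the bench. The lip is 120 mm wide (y), 14 mm high, and stands 18 mm out of the drawer's front panel (264 mm wide, from 7 to 91 mm above the bench). Axes as the till's: push towards +x. In the till's frame it lies at x = -0.138 m when shut.
- lock (a joint): Angle of the lock plug, rad: grows clockwise seen from above from 0 (unlocked) to its stop at 1.2 (locked); it stays where it is left (about 0.06 N m to turn).
- keyhole (a point): Centre of the keyhole's mouth, on the plug's top face, 132 mm above the bench. The slot is 20.5 mm long along this frame's x and 10.5 mm wide along y, goes straight down 32 mm, edges chamfered; the frame turns with the plug. The key fits either way round.
- till_key: Till key, loose steel, 98 mm long, 70 g, upright in the block, bow up. Origin at the blade's tip, z up to the bow, x along the broad side of blade and bow, y through their thickness. Blade 18 (x) x 8 (y) mm, z 0 to 30, tip tapered; round shoulder 28 mm across, z 30 to 36; neck 14 x 9 mm to z 50; flat square-cornered bow 46 (x) x 12 (y) mm, solid z 50 to 80, open loop above to z 98.
- till_key_shoulder (a point): On the till key's axis at the underside of its shoulder, 30 mm above the blade's tip; meets the keyhole's mouth when the key is fully home.
- till_key_bow (a point): On the till key's axis in the solid part of the bow, 66 mm above the blade's tip: the place to grip, across the 12 mm thickness (y).
- other_key: Another steel key with the same blade, shoulder and axes, but with a flat round disc bow (44 mm across, 12 mm thick, centred at z = 73 mm). Stands in the other slot of the block, 90 mm from the till key. Leave it.
- block: Fixed wooden key block, 180 (x) x 70 (y) x 45 mm high, origin at the centre of its underside, with two key slots 90 mm apart along x, at x = -45 and +45 mm. The keys rest in them with their shoulders on the block's top, blade along the block's x; either key may be in either slot.
- spray_bottle: Bystander: white spray bottle with trigger head, 76 mm wide, 203 mm high; origin at the centre of its underside.
- flask: Bystander: teal drinking bottle, 72 mm across, 200 mm high; origin at the centre of its underside.
- spool: Bystander: ribbon spool lying flat, 90 mm across, 36 mm high; origin at the centre of its underside.
- clamshell: Bystander: closed clear, whitish plastic box 120 x 120 x 69 mm; origin at the centre of its underside.
There are look-alikes about, which are no part of the job. What is shaped like the till_key but blue or red is not meant.

How it is judged:
On the way, in this order (a step that is already met when the one before it is completed fails the run):
1. the drawer is pushed shut (within 5 mm) (value of joint drawer below 0.005 m), for 0.2 s.
2. the till key is fully home in the lock, still unlocked (turned less than 0.6 rad) (distance between till_key_shoulder and keyhole below 0.005 m and angle between till_key's own z axis and vertical below 0.12 rad and value of joint lock below 0.6 rad), for 0.1 s.
3. the key in the lock is turned clockwise to the stop (beyond 1.05 rad) (distance between till_key_shoulder and keyhole below 0.005 m and angle between till_key's own z axis and vertical below 0.12 rad and value of joint lock above 1.05 rad), for 0.2 s.
At the end, for the whole second after the job is handed in: The drawer is shut within 5 mm, the till key stands at rest in the keyhole with its shoulder within 5 mm of the mouth and upright within 0.12 rad, the lock is turned beyond 1.05 rad (stop at 1.2), and the round-bowed key is within 15 mm of its starting place (all of step 3 and value of joint drawer below 0.005 m and linear speed of till_key below 0.02 m/s and distance of other_key from where it was at the start of the episode below 0.015 m); the robot touches nothing.
It fails at once if the lock is turned (beyond 0.4 rad) while the drawer is still open (value of joint lock above 0.4 rad and value of joint drawer above 0.01 m).
It fails at once if the round-bowed key is taken out or moved by more than 15 mm (distance of other_key from where it was at the start of the episode above 0.015 m).
It fails at once if the spray bottle, flask, ribbon spool or clear box is shoved by more than 30 mm or tipped over (distance of any of spray_bottle, flask, spool, clamshell from where it was at the start of the episode above 0.03 m or angle between any of spray_bottle, flask, spool, clamshell's own z axis and vertical above 0.5 rad).
It also fails if it takes over 64 s, if anything falls off the work surface, if the arm or the gripper's body presses on something with over 40 N, if the wrist force passes 120 N, or if a joint passes its speed limit or range.

## Working session

There is one attempt and no reset: what is moved stays moved. The work goes in short steps, each a Python script; the robot and the scene stay as the last script left them, time stands still between calls to the robot, and variables do not carry over. Pictures are saved under pics/ and viewed, at most 10 in all, crops included, and the job is handed in when it is done.

```bash
ls; mkdir -p pics; cat > h.py <<'E'
import numpy as np, cv2
from bench import r
def cam(name):
    s=r.sense(); im,d=r.camera(name); i=r.camera_info(name); K=np.array(i["intrinsics"])
    if name=="wrist":
        T=np.eye(4);T[:3,:3]=s["tool_rot"];T[:3,3]=s["tool_pos"];M=T@np.array(i["hand_eye"])
    else:
        M=np.eye(4);R=np.array(i["R"]);M[:3,:3]=R.T;M[:3,3]=-R.T@np.array(i["t"])
    v,u=np.mgrid[:d.shape[0],:d.shape[1]]
    P=np.stack([(u-K[0,2])/K[0,0]*d,(v-K[1,2])/K[1,1]*d,d],-1)@M[:3,:3].T+M[:3,3]
    P[d==0]=np.nan
    return im,d,P,K,M
def save(n,im): cv2.imwrite("pics/"+n+".png",im[...,::-1])
E
python3 - <<'E'
from h import *
for c in("scene","top"):
    im,d,P,K,M=cam(c); save(c,im); np.save(c+"P.npy",P)
    print(c,M[:3,3].round(2))
    for q in("till","drawer_lip","till_key","other_key","block","keyhole","spray_bottle","flask","spool","clamshell"):
        for x in r.look_for(c,q)[:3]:
            p=x["position"]; print(q,np.round(p),round(x["confidence"],2),P[int(p[1]),int(p[0])].round(3))
E
```

```text
pics
scene [ 1.18 -1.04  1.  ]
till [327. 175.] 0.85 [0.568 0.094 0.097]
till [236. 262.] 0.32 [ 0.543 -0.368  0.094]
drawer_lip [303. 187.] 0.87 [0.523 0.013 0.089]
drawer_lip [335. 150.] 0.72 [0.543 0.207 0.129]
till_key [239. 312.] 0.68 [ 0.642 -0.491  0.081]
till_key [271. 298.] 0.61 [ 0.677 -0.411  0.068]
till_key [238. 264.] 0.58 [ 0.55  -0.369  0.091]
other_key [217. 248.] 0.51 [ 0.451 -0.335  0.08 ]
block [228. 275.] 0.86 [ 0.52  -0.382  0.046]
keyhole [338. 148.] 0.53 [0.549 0.21  0.133]
spray_bottle [384. 129.] 0.69 [0.632 0.425 0.121]
flask [352. 119.] 0.72 [0.473 0.491 0.092]
spool [314. 288.] 0.7 [ 0.741 -0.305  0.034]
spool [220. 247.] 0.36 [ 0.468 -0.34   0.092]
clamshell [176. 310.] 0.77 [ 0.49  -0.55   0.069]
top [ 0.46 -0.01  1.64]
till [270. 212.] 0.78 [0.535 0.169 0.099]
till [386. 159.] 0.4 [ 0.743 -0.295  0.033]
drawer_lip [303. 222.] 0.81 [0.498 0.042 0.074]
till_key [435. 182.] 0.52 [ 0.645 -0.494  0.004]
till_key [416. 176.] 0.39 [ 0.667 -0.406  0.035]
other_key [403. 230.] 0.43 [ 0.458 -0.334  0.111]
block [400. 216.] 0.97 [ 0.51  -0.339  0.043]
keyhole [388. 158.] 0.33 [ 0.742 -0.298  0.038]
spray_bottle [401. 230.] 0.69 [ 0.455 -0.324  0.102]
spray_bottle [196. 193.] 0.62 [0.615 0.436 0.138]
flask [179. 235.] 0.66 [0.456 0.501 0.132]
flask [270. 213.] 0.49 [0.531 0.165 0.103]
spool [383. 158.] 0.78 [ 0.743 -0.282  0.035]
spool [409. 206.] 0.46 [ 0.548 -0.36   0.111]
clamshell [448. 226.] 0.8 [ 0.466 -0.511  0.073]
clamshell [304. 219.] 0.44 [0.508 0.039 0.015]
```

```bash
python3 - <<'E'
import cv2
a=cv2.imread("pics/scene.png")[90:350,140:440]; cv2.imwrite("pics/scene_c.png",cv2.resize(a,None,fx=2.3,fy=2.3,interpolation=2))
a=cv2.imread("pics/top.png")[120:300,160:480]; cv2.imwrite("pics/top_c.png",cv2.resize(a,None,fx=2.5,fy=2.5,interpolation=2))
E
```

```text
(no output)
```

View pics/scene_c.png

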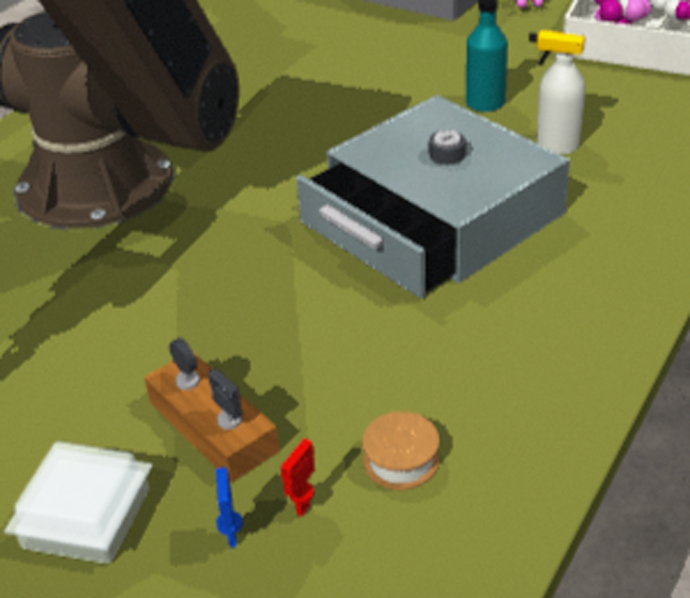

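View pics/top_c.png

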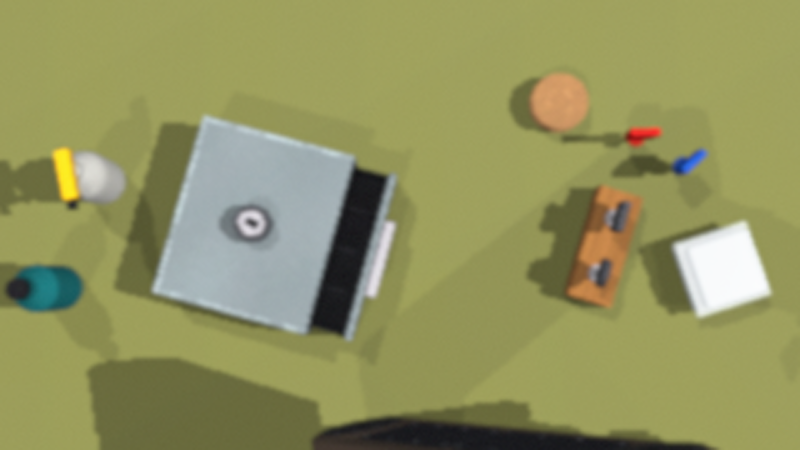

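The scene crop shows, in scene-image pixels, a dark flat key at about (238,264), a dark round key at about (219,247), a blue look-alike at about (239,312) and a red one at about (270,298). The dark key at (238,264) looks square-bowed, and I'll confirm that from close by. The top crop shows the drawer open towards -y and the lock at top-image pixel ≈(260,209).

```bash
python3 - <<'E'
from h import *
P=np.load("topP.npy"); X,Y,Z=P[...,0],P[...,1],P[...,2]
def rect(m,n):
    m=m.astype(np.uint8); k,l,s,c=cv2.connectedComponentsWithStats(m); i=1+np.argmax(s[1:,4])
    q=P[l==i]; q=q[:,:2].astype(np.float32)
    (c,wh,a)=cv2.minAreaRect(q*1000); b=cv2.boxPoints((c,wh,a)); print(n,len(q),np.round(c,1),np.round(wh,1),round(a,2),'med',np.median(P[l==i],0).round(3)); print(b.round(0).tolist())
box=lambda x0,x1,y0,y1:(X>x0)&(X<x1)&(Y>y0)&(Y<y1)
rect(box(.3,.8,-.05,.4)&(Z>.092)&(Z<.11),"tilltop")
rect(box(.3,.8,-.05,.4)&(Z>.117)&(Z<.14),"lock")
rect(box(.35,.7,-.05,.15)&(Z>.066)&(Z<.08),"lip")
rect(box(.35,.7,-.47,-.25)&(Z>.035)&(Z<.055),"block")
P=np.load("sceneP.npy");X,Y,Z=P[...,0],P[...,1],P[...,2]
box=lambda x0,x1,y0,y1:(X>x0)&(X<x1)&(Y>y0)&(Y<y1)
rect(box(.3,.8,-.05,.4)&(Z>.092)&(Z<.11),"tilltop S")
rect(box(.3,.8,.1,.3)&(Z>.122)&(Z<.14),"lock S")
rect(box(.35,.7,-.47,-.25)&(Z>.035)&(Z<.055),"block S")
rect(box(.50,.65,-.47,-.25)&(Z>.07)&(Z<.12),"sqkey S")
rect(box(.35,.50,-.42,-.25)&(Z>.07)&(Z<.12),"rdkey S")
E
```

```text
tilltop 4388 [547.3 197.8] [241.3 280.1] 73.09 med [0.545 0.197 0.101]
[[378.0, 123.0], [646.0, 42.0], [716.0, 273.0], [448.0, 354.0]]
lock 156 [545.8 196.1] [52.5 53.4] 1.62 med [0.546 0.196 0.13 ]
[[519.0, 222.0], [520.0, 169.0], [573.0, 170.0], [571.0, 223.0]]
lip 105 [489.8   7.9] [ 17.8 118.2] 73.41 med [0.486 0.01  0.077]
[[431.0, 16.0], [544.0, -17.0], [549.0, -0.0], [436.0, 33.0]]
block 714 [ 502.4 -346.5] [ 71.6 180.9] 71.39 med [ 0.501 -0.344  0.046]
[[405.0, -352.0], [577.0, -409.0], [600.0, -341.0], [428.0, -284.0]]
tilltop S 2991 [545.5 198.3] [247.1 286.9] 73.14 med [0.563 0.179 0.099]
[[372.0, 122.0], [647.0, 38.0], [719.0, 275.0], [444.0, 358.0]]
lock S 126 [545.3 192.9] [51.8 51.4] 6.45 med [0.549 0.192 0.129]
[[517.0, 216.0], [522.0, 164.0], [574.0, 170.0], [568.0, 221.0]]
block S 1041 [ 500.9 -346.3] [ 73.5 184.1] 71.21 med [ 0.512 -0.358  0.044]
[[402.0, -351.0], [576.0, -411.0], [600.0, -341.0], [426.0, -282.0]]
sqkey S 183 [ 543.  -360.4] [14.9 50.1] 69.3 med [ 0.547 -0.365  0.096]
[[517.0, -359.0], [564.0, -376.0], [569.0, -362.0], [522.0, -345.0]]
rdkey S 121 [ 457.6 -331.5] [14.9 43.3] 71.4 med [ 0.463 -0.335  0.095]
[[435.0, -332.0], [476.0, -345.0], [481.0, -331.0], [439.0, -318.0]]
```

```bash
cat >> h.py <<'E'
def down(a):  # tool x at world angle a, pointing down
    c,s=np.cos(a),np.sin(a); return np.array([[c,s,0],[s,-c,0],[0,0,-1.]])
def best(p,a,turn=0):  # half-turn choice with joint 6 nearest mid-range (incl. a later turn)
    o=[]
    for b in(a,a+np.pi):
        q=r.inverse_kinematics(p,down(b)); q2=r.inverse_kinematics(p,down(b+turn))
        if q is not None and q2 is not None:o.append((max(abs(q[5]),abs(q2[5])),b))
    return min(o)[1]
TH=np.radians(73.1); U=np.array([np.cos(TH),np.sin(TH),0]); TILL=np.array([.5465,.198,0])
E
python3 - <<'E'
from h import *
z=np.array([0,0,1.])
p=TILL-.265*U
a=best(p+.2*z,TH); r.grip(0)
r.move_ptp(p+.2*z,down(a)); r.movel(p+.077*z,vel=.2)
hit=r.movel(TILL-.138*U+.077*z,vel=.05,until_force=25)
s=r.sense(); print(hit,s["t"],(s["tool_pos"]-TILL)@U,s["ft_force"])
im,d,P,K,M=cam("top"); X,Y,Z=P[...,0],P[...,1],P[...,2]
m=(X>.35)&(X<.75)&(Y>-.1)&(Y<.3)&(Z>.066)&(Z<.08)
e=(P[m]-TILL)@U; print(m.sum(),np.percentile(e,[2,50,98]))
save("pushed",cv2.resize(im[120:300,160:480],None,fx=2.4,fy=2.4))
E
```

```text
False 7.575 -0.13806107061177714 [-1.23148624 -1.01058031  1.52633607]
5 [-0.12881171 -0.12854275 -0.12089985]
```

View pics/pushed.png

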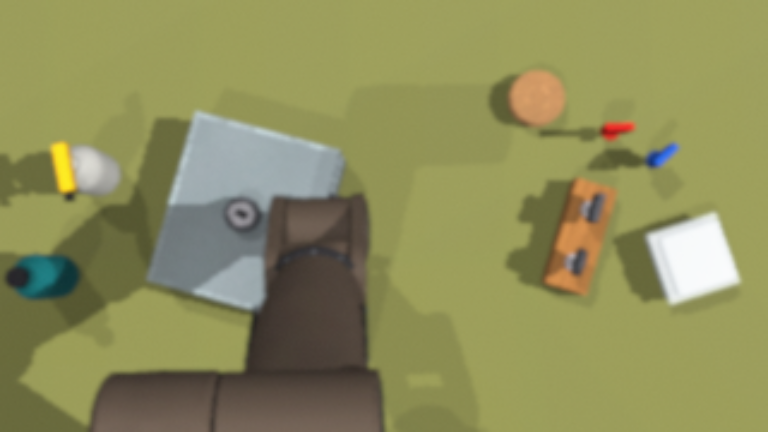

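The picture shows no dark gap left at the drawer (≈(338,165)). I'll push on until the stop is felt.

```bash
python3 - <<'E'
from h import *
z=np.array([0,0,1.])
hit=r.movel(TILL-.115*U+.077*z,vel=.03,until_force=20)
s=r.sense(); print(hit,s["t"],(s["tool_pos"]-TILL)@U,s["ft_force"])
r.sleep(.3)
r.movel(TILL-.18*U+.077*z,vel=.15); r.movel(TILL-.18*U+.26*z,vel=.3)
# look at lock from above
p=TILL-.07*U+.30*z
r.move_ptp(p,down(best(p,TH)))
s=r.sense();print(s["t"],s["joint_positions"])
im,d,P,K,M=cam("wrist"); save("lock",im); np.save("lockP.npy",P)
print(M.round(2).tolist(),K[0])
for q in("keyhole","drawer_lip","till"):
    for x in r.look_for("wrist",q)[:2]:
        c=x["position"];print(q,c,x["confidence"],P[int(c[1]),int(c[0])].round(4))
E
```

```text
True 8.0583 -0.13039770123395786 [-1.77137539 -7.69356406  5.82610275]
10.1417 [ 1.23567362e-01  2.99580038e-01  1.65158609e+00 -1.42060968e-04
  1.19357013e+00  4.17032433e-01]
[[0.96, -0.28, -0.08, 0.55], [-0.29, -0.92, -0.26, 0.2], [-0.0, 0.27, -0.96, 0.45], [0.0, 0.0, 0.0, 1.0]] [358.77603238   0.         317.17750228]
keyhole [307.7, 99.7] 0.79 [0.5368 0.2017 0.1304]
drawer_lip [313.4, 227.5] 0.7 [0.5013 0.0706 0.0777]
drawer_lip [314.3, 107.0] 0.21 [0.5402 0.1932 0.1015]
till [313.9, 104.9] 0.7 [0.54   0.1961 0.1003]
```

View pics/lock.png

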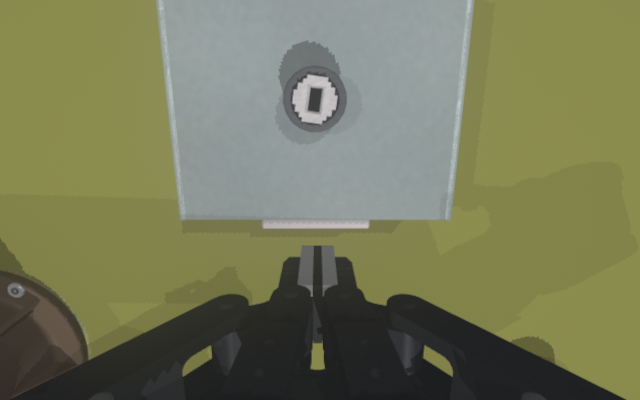

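The wrist picture shows the drawer flush (lip at (315,224)) and the keyhole at about (316,99), its slot close to the image's vertical.

```bash
cat >> h.py <<'E'
def plane(uv,K,M,z):  # pixels -> world points at height z
    uv=np.atleast_2d(uv).astype(float); ray=np.c_[(uv[:,0]-K[0,2])/K[0,0],(uv[:,1]-K[1,2])/K[1,1],np.ones(len(uv))]@M[:3,:3].T
    return M[:3,3]+ray*((z-M[2,3])/ray[:,2])[:,None]
def keyhole(n):
    im,d,P,K,M=cam("wrist"); save(n,im)
    g=cv2.cvtColor(im,cv2.COLOR_RGB2GRAY)
    v,u=np.mgrid[:400,:640]; W=plane(np.c_[u.ravel(),v.ravel()],K,M,.132).reshape(400,640,3)
    near=np.linalg.norm(W[...,:2]-[.546,.197],axis=-1)<.024
    plug=near&(g>140); c=W[plug].mean(0)          # light plug face
    hole=(np.linalg.norm(W[...,:2]-c[:2],axis=-1)<.0125)&(g<120)
    q=(W[hole][:,:2]*1000).astype(np.float32); R=cv2.minAreaRect(q)
    w,V=np.linalg.eigh(np.cov(q.T)); ang=np.degrees(np.arctan2(V[1,1],V[0,1]))%180
    print(n,"plug",c[:2].round(4),"hole",q.mean(0).round(1),len(q),"rect",np.round(R[0],1),np.round(R[1],1),"axis deg",ang.round(1))
    return q.mean(0)/1000,ang
E
python3 - <<'E'
from h import *
z=np.array([0,0,1.])
keyhole("k1")
p=TILL+.07*U+.30*z; a=TH
q=[r.inverse_kinematics(p,down(b)) for b in(TH,TH+np.pi)]; print([None if x is None else x[5].round(2) for x in q])
# now over the keys, block x axis = -18.7 deg
B=np.radians(-18.7); k=np.array([.5449,-.3605,0])
for b in (B,B+np.pi):
    Q=r.inverse_kinematics(k+.2*z,down(b)); print("key",None if Q is None else Q[5].round(2))
c=np.array([.546,.197,.2])
for b in np.radians([60,80,100,120,240,260,280,300]):
    Q=r.inverse_kinematics(c,down(b)); Q2=r.inverse_kinematics(c,down(b-1.2));print("lock",round(np.degrees(b)),None if Q is None else Q[5].round(2),None if Q2 is None else Q2[5].round(2))
E
```

```text
k1 plug [0.543  0.2001] hole [543.1 199.5] 281 rect [543.  199.5] [19.6 10.1] axis deg 66.2
[np.float64(0.63), np.float64(-2.51)]
key 1.21
key -1.93
lock 60 0.76 1.96
lock 80 0.41 1.61
lock 100 0.06 1.26
lock 120 -0.29 0.91
lock 240 -2.39 -1.19
lock 260 None -1.53
lock 280 None -1.88
lock 300 None -2.23
```

```bash
python3 - <<'E'
from h import *
z=np.array([0,0,1.])
p=TILL+.07*U+.30*z
r.move_ptp(p,down(TH+np.pi)); keyhole("k2")
B=np.radians(-18.7); k=np.array([.5449,-.3605,0]); bx=np.array([np.cos(B),np.sin(B),0])
p=k-.07*bx+.30*z; r.grip(.05)
r.move_ptp(p,down(B)); print(r.sense()["t"])
im,d,P,K,M=cam("wrist"); np.save("keysP.npy",P); save("keys",im)
for q in("till_key","other_key","block"):
    for x in r.look_for("wrist",q)[:3]:
        c=x["position"];print(q,np.round(c),round(x["confidence"],2),P[int(c[1]),int(c[0])].round(4))
X,Y,Z=P[...,0],P[...,1],P[...,2]
m=(np.abs(X-.545)<.05)&(np.abs(Y+.36)<.05)&(Z>.095)&(Z<.125)
q=P[m]; R=cv2.minAreaRect((q[:,:2]*1000).astype(np.float32)); print(len(q),R,np.nanmax(q[:,2]))
E
```

```text
k2 plug [0.5427 0.1995] hole [542.9 199.5] 280 rect [542.9 199.6] [19.6 10.1] axis deg 65.1
16.5417
till_key [321. 100.] 0.63 [ 0.5432 -0.3632  0.1132]
other_key [320. 190.] 0.65 [ 0.4625 -0.3342  0.1083]
other_key [ 11. 300.] 0.34 [0.433  0.1079 0.0303]
block [315. 140.] 0.86 [ 0.5052 -0.3441  0.045 ]
block [ 10. 302.] 0.21 [0.4332 0.1055 0.0343]
671 ((539.9757080078125, -359.2821350097656), (11.269968032836914, 45.74150085449219), 71.23577880859375) 0.11476053513299395
```

View pics/keys.png

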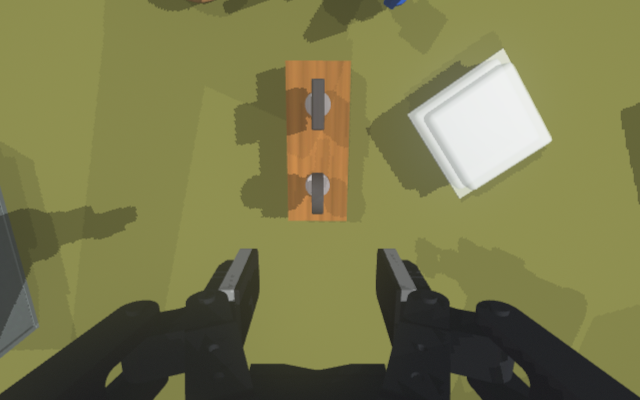

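Both yaws agree on the keyhole: (0.5430, 0.1995), axis ≈65.6°. The wrist view shows the keys at (318,104) and (317,193). The candidate at (318,104) measures 45.7 × 11.3 mm. I'll confirm its bow shape in one enlarged crop.

```bash
python3 - <<'E'
import cv2
a=cv2.imread("pics/scene.png")[230:320,195:285]; cv2.imwrite("pics/kc.png",cv2.resize(a,(560,560),interpolation=2))
E
```

```text
(no output)
```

View pics/kc.png

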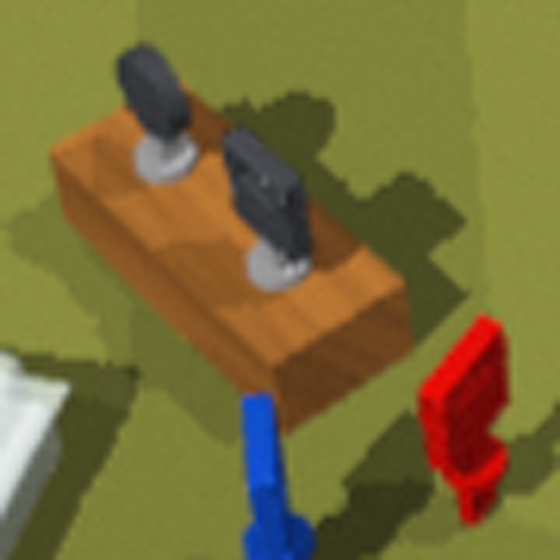

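Confirmed: the near dark key (crop (270,190), scene ≈(238,262)) has the square-cornered looped bow. The other is a round disc, and the blue and red ones are decoys. I'll grasp it now.

```bash
python3 - <<'E'
from h import *
z=np.array([0,0,1.])
B=np.radians(-18.8); k=np.array([.540,-.3593,0])
r.move_ptp(k+.17*z,down(B)); r.movel(k+.084*z,vel=.1)
s=r.sense();print(s["t"],s["tool_pos"].round(4))
r.grip(0); s=r.sense(); print("gap",s["finger_gap"],s["gripper_force"],s["ft_force"].round(1))
r.movel(k+.26*z,vel=.15); s=r.sense(); print("lift",s["finger_gap"],s["ft_force"].round(1))
A=np.radians(65.6); L=np.array([.543,.1995,0])
r.move_ptp(L+.25*z,down(A)); s=r.sense();print(s["t"],s["joint_positions"].round(2),s["tool_pos"].round(4),s["finger_gap"])
im,d,P,K,M=cam("wrist"); save("held",im)
Q=(P-s["tool_pos"])@s["tool_rot"]   # tool frame
m=(np.abs(Q[...,0])<.045)&(np.abs(Q[...,1])<.008)&(Q[...,2]>-.035)&(Q[...,2]<.075)
q=Q[m]
for a,b in((-.035,-.01),(-.01,.03),(.03,.04),(.04,.075)):
    w=q[(q[:,2]>a)&(q[:,2]<b)]
    if len(w):print(a,b,len(w),w.min(0).round(4),w.max(0).round(4))
E
```

```text
18.3833 [ 0.5403 -0.3595  0.0847]
gap 0.010383134904050463 58.850308656692505 [-0.7  1.1  4.2]
lift 0.010297957436259447 [-0.5  0.4 -0.3]
22.1583 [ 0.24  0.4   1.64 -0.    1.11  0.66] [0.5434 0.1987 0.25  ] 0.010645089107068344
-0.035 -0.01 3718 [-0.0224 -0.008  -0.0349] [ 0.0242  0.008  -0.01  ]
-0.01 0.03 423 [ 0.0215 -0.0064 -0.0098] [0.0241 0.0055 0.0185]
0.03 0.04 18 [ 0.0087 -0.0077  0.033 ] [0.0127 0.0079 0.0393]
0.04 0.075 1 [0.0113 0.008  0.0401] [0.0113 0.008  0.0401]
```

View pics/held.png

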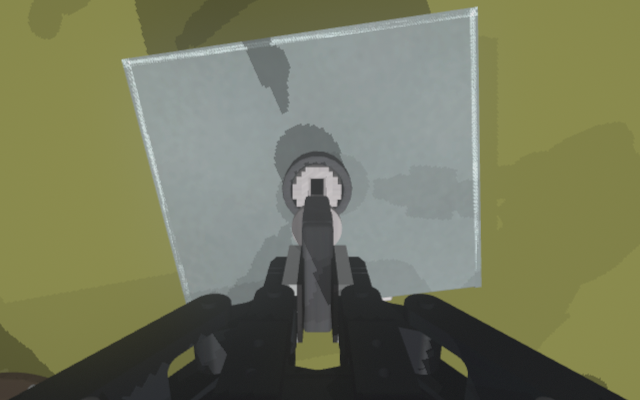

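The key hangs straight in the pads (bow at (318,205)), right above the slot (317,187). Next is the insertion.

```bash
python3 - <<'E'
from h import *
z=np.array([0,0,1.]); A=np.radians(65.6); ax=np.array([np.cos(A),np.sin(A),0])
L=np.array([.543,.1995,0])-.0006*ax
r.movel(L+.205*z,vel=.1); r.sleep(.2); s=r.sense();print(s["t"],s["tool_pos"].round(4))
hit=r.movel(L+.1705*z,vel=.03,until_force=12); s=r.sense()
print(hit,s["t"],s["tool_pos"].round(4),s["ft_force"].round(1),s["wrist_torque"].round(2),s["finger_gap"])
E
```

```text
23.0083 [0.543  0.199  0.2057]
True 24.0833 [0.5428 0.199  0.1715] [-1.3 -0.   7.1] [-0.08  0.24  0.01] 0.01009130844894154
```

```bash
python3 - <<'E'
from h import *
s=r.sense(); p=s["tool_pos"].copy()
print(r.movel([.543-.0006*.41,.1995-.0006*.91,.1695],vel=.02,until_force=15)); r.sleep(.3)
s=r.sense(); print(s["t"],s["tool_pos"].round(4),s["ft_force"].round(1),s["wrist_torque"].round(2))
q0=np.array(s["joint_positions"]); 
for dq in (.15,.3,.5,.7,.9,1.05,1.12,1.19,1.25,1.31,1.36):
    q=q0.copy(); q[5]+=dq; r.move_j(q); s=r.sense()
    print(dq,round(s["t"],2),s["tool_pos"].round(4),s["ft_force"].round(1),s["wrist_torque"].round(2))
    if abs(s["wrist_torque"][2])>.6: break
E
```

```text
False
24.6333 [0.5433 0.1991 0.1714] [-4.1 -0.5 16.3] [-0.18  0.72 -0.05]
0.15 24.9 [0.5434 0.1992 0.1715] [-1.4 -0.8  1.9] [0.04 0.07 0.02]
0.3 25.17 [0.5435 0.1992 0.1715] [-0.1  0.7  3.6] [ 0.04  0.06 -0.02]
0.5 25.48 [0.5434 0.1992 0.1715] [-0.8 -0.3  3.5] [0.03 0.08 0.01]
0.7 25.78 [0.5434 0.1991 0.1715] [-1.3  0.5  3.7] [ 0.04  0.09 -0.02]
0.9 26.09 [0.5434 0.1991 0.1715] [-0.8 -0.1  4.2] [ 0.    0.13 -0.03]
1.05 26.36 [0.5434 0.1991 0.1715] [-0.5 -0.6  4.9] [ 0.05  0.19 -0.  ]
1.12 26.61 [0.5434 0.1991 0.1715] [-0.5  0.9  4.9] [ 0.07  0.14 -0.02]
1.19 26.86 [0.5433 0.1991 0.1715] [-1.   0.5  5.5] [ 0.1   0.2  -0.02]
1.25 27.11 [0.5433 0.1992 0.1715] [-0.5  1.1  5.4] [0.1  0.21 0.15]
1.31 27.36 [0.5433 0.1992 0.1715] [-1.1  2.4  5.4] [0.15 0.2  0.49]
1.36 27.61 [0.5434 0.1992 0.1715] [-0.1  1.3  4.4] [0.16 0.17 0.88]
```

The stop shows clearly in the torque, so I'll release, back off and check.

```bash
python3 - <<'E'
from h import *
q=np.array(r.sense()["joint_positions"]); q[5]-=.07; r.move_j(q)
r.grip(.05); s=r.sense(); p=s["tool_pos"].copy(); R=s["tool_rot"]
p[2]=.30; r.movel(p,vel=.15); p=p-.07*R[:,0]; p[2]=.33; r.movel(p,vel=.2)
im,d,P,K,M=cam("wrist"); save("final",im)
w=P[(np.linalg.norm(P[...,:2]-[.543,.1995],axis=-1)<.035)&(P[...,2]>.145)]
top=w[w[:,2]>.19]; print(len(w),w[:,2].max(),cv2.minAreaRect((top[:,:2]*1000).astype(np.float32)),r.sense()["t"])
E
```

```text
970 0.20153850441834442 ((543.1550903320312, 199.64459228515625), (11.99281120300293, 45.90824890136719), 85.9266586303711) 29.9083
```

View pics/final.png

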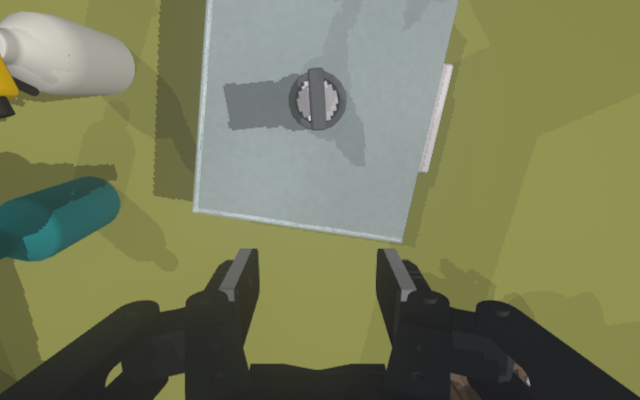

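The key stands upright in the lock (bow at (317,98)). Its top is at about 0.2005 m against 0.200 m expected. It has turned about 1.2 rad and the drawer is flush.

```bash
python3 -c "
from bench import r
print(r.hand_in())"
```

```text
the job is handed in; nothing more can be done
None
```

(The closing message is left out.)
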